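Back off the spray-probe retaining ring of an ion source

TASK

The ion source stands on the bench ready to have its spray probe serviced. Loosen the knurled bronze retaining ring around the probe by two full turns from tight (anticlockwise seen from above), by pushing its rim round with a fingertip in as many strokes as it takes, without gripping it or leaning hard on it, and stop with the ring's white line back near the white line on the tower. Leave the probe down in its tower, the black adjustment nut on its head unturned and the rack, tubes, bottle and jar where they stand, and take the hand away.

Things in the scene. Friction and masses are not known exactly. Their poses are not given: they have to be found in the camera images.
- source: Silver ion source with teal flange and round window (local +x side), rigidly fixed. Origin: underside of its 190 x 190 mm grey cradle, on the bench right below the ring's axis. Block 115 x 150 mm, top 137 mm up; teal deck 98 x 98 mm, top 155 mm; on it a tower 43 mm across (52 at the foot) up to 189 mm carries the ring. A black plug at local (-12,-37) mm rises to 175 mm, below the ring.
- ring (a joint): Turn of the knurled bronze ring about its upright axis, rad. 0 = tight against a stop (the start; its white line over the tower's); grows anticlockwise seen from above = loosening, and counts on (one turn 6.283). Stays where left; about 0.04 N m turns it, some 2 N along the rim. It climbs 2 mm per turn; the thread ends at 3.5 turns.
- ring_center (a point): Centre of the ring, on its axis at mid-height (198 mm above the bench when tight). Ring 48 mm in diameter, 16 mm tall (190 to 206 mm above the bench when tight); its rim is open to a fingertip all round except beside the black post. The tower below is narrower (43 mm).
- ring_mark (a point): Outer end of the white line painted on the ring's top face and rim: 24 mm from the axis, at the ring's top. Turns with the ring.
- tower_mark (a point): Top of the fixed white line on the tower just under the ring, on the source's local +x side.
- post_top (a point): Top centre of the black micrometer post, 17 mm in diameter, fixed on the deck, 49 mm from the ring's axis at local (31.5, 37.5) mm; top 215 mm above the bench, 9 mm over the tight ring. Its gap to the rim is 16.5 mm: closed fingers cannot pass through to circle the ring.
- probe (a joint): Height of the spray probe in its tower, m; 0 = seated (the start), grows as it is drawn upward. The probe is the 23 mm thick aluminium stem standing up through the ring to 218 mm above the bench.
- probe_top (a point): Top of the tan fitting on the probe's head, on the ring's axis, 237 mm above the bench: the highest point of the source.
- nut (a joint): Turn of the black knurled electrode adjustment nut on the probe's head (19 mm in diameter, from 220 to 231 mm above the bench), rad, 0 at the start; turns easily either way; must be left alone.
- rack: Blue tube rack, 82 x 122 x 62 mm, loose. Origin: centre of its underside.
- tube1: Capped conical tube standing in the rack, 29 mm thick (cap 34 mm), 114 mm tall, loose. Origin: its tip.
- tube2: The second such tube in the rack. Origin: its tip.
- solvent: Amber solvent bottle, 60 mm in diameter, 135 mm tall, loose. Origin: centre of its underside.
- jar: Small glass jar with a white lid, 44 mm in diameter, 50 mm tall, loose. Origin: centre of its underside.

How it is judged:
By the outcome, as a careful person would: the job done as asked, in the order asked, and still so for the second after the job is handed in, with the robot touching nothing.
It also fails if it takes over 67 s, if anything falls off the work surface, if the arm or the gripper's body presses on something with over 40 N, if the wrist force passes 120 N, or if a joint passes its speed limit or range.

ROBOT

A 7-joint arm with a two-finger parallel gripper is mounted at the origin on the work surface. World frame = base frame: x ahead of the robot, y to its left, z up, the work surface at z = 0. Lengths are in m, angles in rad, forces in N, time in s.
With the tool pointing down it reaches from about 0.4 to 0.85 m from the base axis. Payload 10.4 kg.
Tool frame: the origin (TCP) lies between the finger pads, 19 mm behind the fingertips; this is the grasp point; z points along the fingers, y is the direction in which the jaws open and shut (so a half turn about z gives the same grasp; the last joint's range is limited). The gripper opens to 87 mm and grips with 3 to 60 N. Pads are 19 mm wide; open, the fingers measure 117 mm over their backs; the gripper's body (75 mm by 190 mm) begins 51 mm behind the grasp point.
Start: joints at [-1.229, 0.332, -0.065, 1.46, 0.022, 1.35, -0.088], TCP at [0.223, 0.584, 0.241] pointing down, gripper open.
Joint ranges: [-2.6, 2.6], [-0.5, 2.12], [-1.47, 1.34], [0.16, 2.42], [-1.27, 4.41], [0.06, 2.06], [-2.6, 2.6]. Speed limits (rad/s): [2.22, 2.22, 2.79, 2.79, 3.14, 3.14, 3.14].

INTERFACE

Orientations are given as a unit quaternion [x, y, z, w].
In Python, from bench import r, eyes, job gives the robot as it stands. The module is installed in compiled form; this text tells all that it offers.
- The arm moves only by the tool play_rows, never from a script. Its argument "motion" is a list of rows, each a list of 7 numbers: the shift along the tool's x, y, z as a fraction of full scale, then the turn, a rotation vector about the tool's x, y, z as a fraction of full scale, then the opening in per cent of the stroke, from 0 (shut) to 100 (fully open). A call has 1 to 5 rows; each row is the pose to reach, as a shift and turn from the pose commanded when the call began, along the tool's axes at that moment; what a row does not reach only later rows make up. Full scale, the value 1, is 0.2 m for a shift and 90 degrees for a turn. A row lasts 1/8 s, in which the tool goes at most 62.5 mm and 10.7 degrees, less where a joint would pass 70% of its speed; a pose out of reach is approached as far as the arm can. A call with a number of a shift or a turn outside -1 to 1 is refused whole. A call with a gripper value outside its range is refused whole. The fingers move at their own pace and stop on an object; "squeeze" is the grip in N (left out, the last holds). Time passes only in rows, so rows that repeat a pose let the fingers close. It gives the time, the measured TCP pose, the force and the opening at its end, in the units of the state.
- r.read_state(): the state, without advancing time (a new reading comes with each control period).
- eyes.camera(name): name is "scene" or "side" or "wrist"; returns a dict with "image" (420x560x3 uint8, red, green, blue), "mtx" (3x3 intrinsics, pixels), "R" (3x3) and "t" (3): a world point X has camera coordinates R X + t. Camera axes: x right, y down, z forward; pixel columns grow to the right and rows downward; lengths in m; the calibration is good to about 2 mm. A picture is of the moment at which its call begins. There is no depth.
- job.close_job(): hands the job in, once; it reports no verdict.
Trained networks look in a picture, given as the dict that the camera call returned (one of the last four; its "shot" number tells which), for a name from the list of things; names that differ only in an ending like _2 or _b are one class to them, and where a whole thing is asked for, a point or a joint stands for the part that bears it (a point fixed in the world has none). Each returns a list of dicts, best first, with "p" (0 to 1); they miss things now and then, are a little off and sometimes report something else, mostly with a low value. They report only what shows in the picture. A call takes as long as a camera call.
- eyes.regions_of(picture, label): "region" (420x560 bool, what is visible of it) and "xy" ([column, row] in pixels, amid what is visible of it).
- eyes.landmark_of(picture, label): "xy" ([column, row] in pixels: a listed point, or the origin of a listed thing).
The state is a dict: "time": time; "joint_positions": joint angles; "joint_vel": joint speeds; "joint_torque": joint torques, N m; "ee_pos": TCP position; "eef_rot": TCP orientation; "ft_force": force on the tool from outside, world axes, zero at the start; "torque": the same for the moment, N m; "width": finger opening in m.
Only numpy, scipy, OpenCV 4.12 (cv2) and the standard library are available. Lean on these libraries where they do the work, as an engineer would, in place of code of your own. Each camera call takes 0.05 s, during which the arm holds its last target. There are 200 camera calls.

## Working session

There is one attempt and no reset: what is moved stays moved. The work goes in short steps, Python scripts to look and compute and a tool call to move; the robot and the scene stay as the last step left them, time stands still between calls to the robot, and variables do not carry over. Pictures are saved under pics/ and viewed, about 8 in all and at most 12, crops included, and the job is handed in when it is done.

Besides the shell and the picture viewer there is one more tool, called as a command line: name --pt "numbers of a row" for each row, then --argument value for the rest. play_rows: Moves the arm, as the interface text tells. Shift numbers are shares of 0.2 m and turn numbers shares of 90 degrees, none past 1 either way. Its arguments: {"type":"object","properties":{"motion":{"type":"array","items":{"type":"array","items":{"type":"number"}}},"squeeze":{"type":"number"}},"required":["motion"]}

```bash
mkdir -p pics
cat > h.py <<'E'
import numpy as np, cv2
from bench import r, eyes, job
def save(p,n): cv2.imwrite(f'pics/{n}.png',p['image'][:,:,::-1])
def tri(obs):
    A=[];
    for p,(u,v) in obs:
        P=p['mtx']@np.c_[p['R'],p['t']]
        A+=[u*P[2]-P[0],v*P[2]-P[1]]
    A=np.array(A); X=np.linalg.lstsq(A[:,:3],-A[:,3],rcond=None)[0]
    return X
def proj(p,X):
    q=p['mtx']@(p['R']@np.array(X)+p['t']); return q[:2]/q[2]
E
python3 - <<'E'
from h import *
s=r.read_state(); print(s['time'],s['ee_pos'],s['eef_rot'],s['width'])
a=eyes.camera('scene');b=eyes.camera('side');save(a,'a');save(b,'b')
cv2.imwrite('pics/ab.png',cv2.resize(np.hstack([a['image'],b['image']])[:,:,::-1],(800,300)))
for n in ['ring_center','ring_mark','tower_mark','post_top','probe_top','source','rack','solvent','jar','tube1']:
    A=eyes.landmark_of(a,n);B=eyes.landmark_of(b,n)
    print(n,[(np.round(x['xy']),round(x['p'],2)) for x in A[:2]],[(np.round(x['xy']),round(x['p'],2)) for x in B[:2]], np.round(tri([(a,A[0]['xy']),(b,B[0]['xy'])]),4) if A and B else '')
E
```

```text
0.0 [0.22284934 0.58352763 0.2404494 ] [ 1.81372819e-01  9.83414146e-01 -7.13804715e-04 -8.93733918e-05] 0.08722391082529195
ring_center [(array([262., 188.]), 0.72)] [(array([296., 219.]), 0.47)] [ 0.5076 -0.047   0.1938]
ring_mark [(array([246., 182.]), 0.68)] [(array([301., 216.]), 0.57)] [ 0.5249 -0.0647  0.2068]
tower_mark [(array([250., 193.]), 0.83)] [(array([302., 221.]), 0.96)] [ 0.5276 -0.0537  0.1859]
post_top [(array([243., 186.]), 0.75)] [(array([307., 202.]), 0.71), (array([268., 203.]), 0.54)] [ 0.5532 -0.0301  0.2211]
probe_top [(array([259., 171.]), 0.56)] [(array([296., 206.]), 0.43)] [ 0.508  -0.0489  0.2326]
source [(array([262., 261.]), 0.96)] [(array([290., 274.]), 0.63)] [ 0.5063 -0.0472  0.0013]
rack [(array([187., 217.]), 0.75), (array([248., 181.]), 0.45)] [(array([371., 336.]), 0.96)] [ 0.5811 -0.3213  0.0065]
solvent [(array([334., 395.]), 0.69), (array([186., 217.]), 0.57)] [(array([269., 203.]), 0.88)] [ 0.5947  0.3167 -0.006 ]
jar [(array([251., 192.]), 0.75)] [(array([302., 348.]), 0.73), (array([270., 200.]), 0.62)] [ 0.3992 -0.2974  0.0348]
tube1 [(array([198., 219.]), 0.9), (array([179., 218.]), 0.89)] [(array([376., 337.]), 0.94), (array([358., 325.]), 0.77)] [ 0.5713 -0.3192  0.0012]
```

View pics/ab.png

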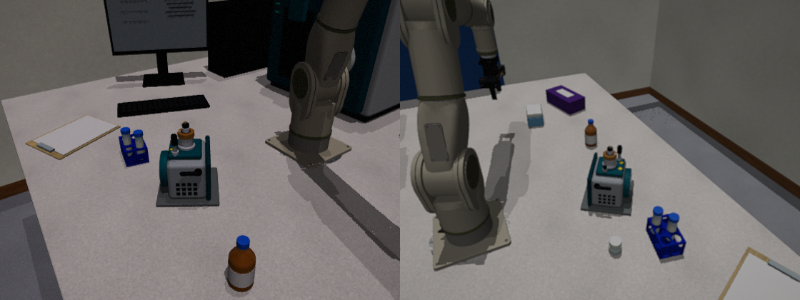

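play_rows --pt "-0.965 -0.7 -0.5 0 0 -0.232 0" --pt "-0.965 -0.7 -0.5 0 0 -0.232 0" --pt "-0.965 -0.7 -0.5 0 0 -0.232 0" --pt "-0.965 -0.7 -0.5 0 0 -0.232 0" --pt "-0.965 -0.7 -0.5 0 0 -0.232 0" --squeeze 10

```text
time: 1.72
ee_pos: [0.3567, 0.381, 0.3438]
eef_rot: [0.004, 1.0, 0.001, 0.002]
ft_force: [-0.5, 0.6, -0.4]
width: 0.045
```

play_rows --pt "-0.2 -1 0 0 0 0 0" --pt "-0.2 -1 0 0 0 0 0" --pt "-0.2 -1 0 0 0 0 0" --pt "-0.2 -1 0 0 0 0 0"

```text
time: 2.22
ee_pos: [0.3939, 0.1812, 0.3415]
eef_rot: [0.002, 1.0, 0.0, 0.0]
ft_force: [0.1, 0.6, 0.4]
width: 0.0056
```

play_rows --pt "-0.2 -1 0 0 0 0 0" --pt "-0.2 -1 0 0 0 0 0" --pt "-0.2 -1 0 0 0 0 0" --pt "-0.2 -1 0 0 0 0 0" --pt "-0.2 -1 0 0 0 0 0"

```text
time: 2.85
ee_pos: [0.4334, -0.0151, 0.3411]
eef_rot: [0.0, 1.0, 0.0, -0.0]
ft_force: [-0.2, 1.0, 0.3]
width: 0.0002
```

Run:
```python
from h import *
s=r.read_state(); print(s['time'],s['ee_pos'],s['eef_rot'],s['width'],s['joint_positions'],s['ft_force'])
c=eyes.camera('wrist');a=eyes.camera('scene');b=eyes.camera('side');save(c,'c')
print('campos',-c['R'].T@c['t'])
for n in ['ring_center','ring_mark','tower_mark','post_top','probe_top','source']:
    L=[(p,eyes.landmark_of(p,n)) for p in (c,a,b)]
    o=[(p,l[0]['xy']) for p,l in L if l]
    print(n,[(np.round(l[0]['xy']),round(l[0]['p'],2)) if l else None for p,l in L])
    if len(o)>1:
        X=tri(o);print('   ',np.round(X,4),[np.round(proj(p,X)-np.array(u),1) for p,u in o])
```

```text
2.85 [ 0.43335876 -0.01512848  0.34111708] [ 3.56703771e-04  9.99999928e-01  8.60799075e-05 -9.34173855e-05] 0.0002489916112488343 [-0.5917955  -0.17924753  0.45623438  1.78010436  0.07852279  1.52304401
  1.42439678] [-0.16454191  0.97529209  0.25479525]
campos [ 0.36533129 -0.01570319  0.4849802 ]
ring_center [None, (array([261., 190.]), 0.5), (array([298., 219.]), 0.45)]
    [ 0.5127 -0.0453  0.1911] [array([-3.1,  0.2]), array([-3.2, -0.2])]
ring_mark [None, (array([248., 183.]), 0.73), (array([303., 218.]), 0.51)]
    [ 0.5238 -0.0654  0.2024] [array([-0.1,  0. ]), array([-0.1, -0. ])]
tower_mark [None, (array([248., 191.]), 0.8), (array([302., 220.]), 0.74)]
    [ 0.5288 -0.0562  0.1887] [array([ 0.7, -0. ]), array([0.7, 0. ])]
post_top [None, (array([244., 186.]), 0.93), (array([307., 206.]), 0.81)]
    [ 0.5498 -0.0373  0.2156] [array([-0.6,  0. ]), array([-0.6, -0. ])]
probe_top [(array([473., 272.]), 0.18), (array([259., 168.]), 0.7), (array([294., 204.]), 0.52)]
    [0.5189 0.0296 0.2587] [array([-138.5,   50.8]), array([14.5,  7.9]), array([ -9.5, -22.7])]
source [(array([263., 224.]), 0.72), None, (array([290., 272.]), 0.69)]
    [ 0.5021 -0.046   0.0081] [array([ 0.2, -1. ]), array([ 0.3, -0.1])]
```

View pics/c.png

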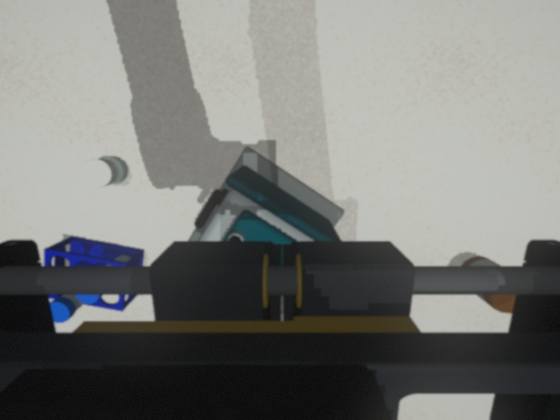

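play_rows --pt "0 0 0 0 0 -0.1 0"

```text
time: 4.03
ee_pos: [0.4332, -0.0158, 0.3412]
eef_rot: [-0.08, 0.997, 0.0, -0.0]
ft_force: [-0.1, 0.2, 0.7]
width: 0.0002
```

Run:
```python
from h import *
s=r.read_state(); print(s['time'],s['ee_pos'],s['joint_positions'])
```

```text
4.025 [ 0.43316974 -0.0158384   0.34121269] [-0.6076781  -0.18247877  0.47057745  1.78097622  0.08240257  1.52379387
  1.58240309]
```

play_rows --pt "0 0 0 0 0 0.525 0" --pt "0 0 0 0 0 0.525 0" --pt "0 0 0 0 0 0.525 0" --pt "0 0 0 0 0 0.525 0" --pt "0 0 0 0 0 0.525 0"

```text
time: 4.65
ee_pos: [0.4332, -0.0158, 0.3412]
eef_rot: [0.33, 0.944, 0.0, -0.0]
ft_force: [-0.2, 0.5, 0.4]
width: 0.0009
```

play_rows --pt "0 0 0 0 0 0.525 0" --pt "0 0 0 0 0 0.525 0" --pt "0 0 0 0 0 0.525 0" --pt "0 0 0 0 0 0.525 0" --pt "0 0 0 0 0 0.525 0"

```text
time: 5.28
ee_pos: [0.4332, -0.0158, 0.3412]
eef_rot: [0.68, 0.733, 0.0, -0.0]
ft_force: [-0.8, 0.7, -0.7]
width: 0.0003
```

play_rows --pt "0 0 0 0 0 0.525 0" --pt "0 0 0 0 0 0.525 0" --pt "0 0 0 0 0 0.525 0" --pt "0 0 0 0 0 0.525 0" --pt "0 0 0 0 0 0.525 0"

```text
time: 5.9
ee_pos: [0.4332, -0.0158, 0.3412]
eef_rot: [0.917, 0.399, -0.0, -0.0]
ft_force: [0.4, -0.8, -0.2]
width: 0.0003
```

play_rows --pt "0 0 0 0 0 0.525 0" --pt "0 0 0 0 0 0.525 0" --pt "0 0 0 0 0 0.525 0" --pt "0 0 0 0 0 0.525 0" --pt "0 0 0 0 0 0.525 0"

```text
time: 6.52
ee_pos: [0.4332, -0.0158, 0.3412]
eef_rot: [1.0, -0.002, -0.0, -0.0]
ft_force: [-0.1, 0.4, 1.1]
width: 0.0006
```

Run:
```python
from h import *
s=r.read_state(); print(s['time'],s['ee_pos'],s['eef_rot'],s['joint_positions'],s['ft_force'])
c=eyes.camera('wrist');save(c,'d')
print('campos',-c['R'].T@c['t'])
Z=dict(ring_center=.198,ring_mark=.206,tower_mark=.189,post_top=.215,probe_top=.237,source=0)
for n,z in Z.items():
    for l in eyes.landmark_of(c,n)[:2]:
        d=c['R'].T@np.linalg.inv(c['mtx'])@np.r_[l['xy'],1]; o=-c['R'].T@c['t']
        print(n,np.round(l['xy']),round(l['p'],2),np.round(o+d*(z-o[2])/d[2],4))
```

```text
6.525 [ 0.43317537 -0.01578709  0.34120246] [ 9.99997390e-01 -2.28421221e-03 -1.34306144e-05 -4.03645650e-05] [-0.31329838 -0.14748226  0.21707915  1.76961821  0.03161903  1.51608958
 -1.67559844] [-0.08689026  0.3799162   1.07972006]
campos [ 0.50160304 -0.01671398  0.4850214 ]
ring_center [310. 128.] 0.81 [ 0.5096 -0.0429  0.198 ]
ring_mark [327. 106.] 0.56 [ 0.5281 -0.0569  0.206 ]
tower_mark [325. 106.] 0.56 [ 0.5299 -0.0573  0.189 ]
post_top [298.  70.] 0.82 [ 0.5551 -0.031   0.215 ]
probe_top [316. 130.] 0.71 [ 0.5074 -0.0441  0.237 ]
source [299. 134.] 0.78 [ 0.5063 -0.0434  0.    ]
```

View pics/d.png

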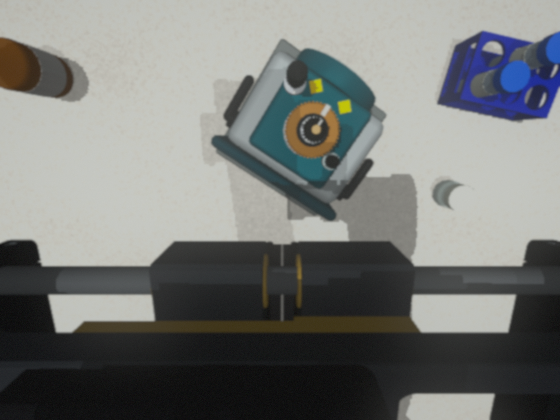

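Run:
```python
from h import *
a=eyes.camera('scene');b=eyes.camera('side')
o=[]
for p in(a,b):
    u,v=proj(p,[.47,-.03,.28]).astype(int); print(u,v)
    o.append(cv2.resize(p['image'][max(v-70,0):v+70,u-65:u+65,::-1],(400,430),interpolation=cv2.INTER_CUBIC))
    print('cam',-p['R'].T@p['t'],[np.round(proj(p,x)) for x in ([.4332,-.0158,.3222],[.4332,-.0008,.3222],[.4427,-.0158,.3222])])
cv2.imwrite('pics/e.png',np.clip(np.hstack(o)*1.5,0,255).astype(np.uint8))
```

```text
277 148
cam [0.91495799 0.67728335 0.65190383] [array([297., 127.]), array([301., 129.]), array([293., 128.])]
277 189
cam [ 0.12193249 -0.78376001  0.80464875] [array([261., 175.]), array([258., 172.]), array([264., 174.])]
```

View pics/e.png

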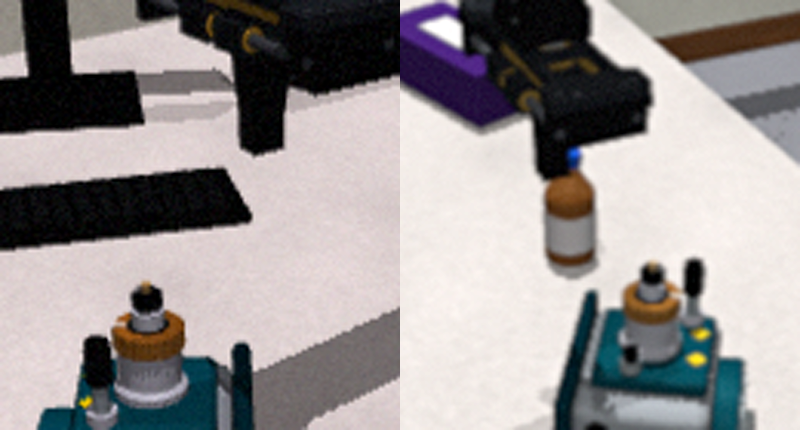

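Run:
```python
from h import *
a=eyes.camera('scene');c=eyes.camera('wrist')
print(tri([(a,(290,190)),(c,(218,142))]), proj(a,tri([(a,(290,190)),(c,(218,142))])))
C=np.array([.508,-.044])
for z in (.155,.17,.19):
  for px in ((218,142),(330,213),(275,178)):
    d=c['R'].T@np.linalg.inv(c['mtx'])@np.r_[px,1]; o=-c['R'].T@c['t']
    X=o+d*(z-o[2])/d[2]; v=X[:2]-C; t=np.deg2rad(-34); print(z,np.round(X,3),'local',np.round([v@[np.cos(t),np.sin(t)],v@[-np.sin(t),np.cos(t)]],3))
```

```text
[0.4925874  0.04059972 0.2238105 ] [288.55974237 190.2104848 ]
0.155 [0.497 0.051 0.155] local [-0.062  0.073]
0.155 [ 0.419 -0.071  0.155] local [-0.059 -0.072]
0.155 [ 0.459 -0.009  0.155] local [-0.06   0.001]
0.17 [0.497 0.048 0.17 ] local [-0.061  0.07 ]
0.17 [ 0.423 -0.069  0.17 ] local [-0.057 -0.068]
0.17 [ 0.461 -0.01   0.17 ] local [-0.059  0.002]
0.19 [0.497 0.044 0.19 ] local [-0.058  0.067]
0.19 [ 0.428 -0.065  0.19 ] local [-0.055 -0.063]
0.19 [ 0.463 -0.01   0.19 ] local [-0.056  0.003]
```

play_rows --pt "0.2 0.3 0.2 0 0 -0.5 0" --pt "0.215 0.3 0.4 0 0 -0.5 0" --pt "0.215 0.3 0.4 0 0 -0.5 0" --pt "0.215 0.3 0.4 0 0 -0.5 0" --pt "0.215 0.3 0.4 0 0 -0.5 0"

```text
time: 7.7
ee_pos: [0.4762, -0.0758, 0.2611]
eef_rot: [0.923, 0.384, -0.0, -0.0]
ft_force: [-0.3, -0.8, 0.1]
width: 0.0005
```

```bash
cat >> h.py <<'E'
from scipy.spatial.transform import Rotation as Ro
def ray(c,px,z):
    d=c['R'].T@np.linalg.inv(c['mtx'])@np.r_[px,1]; o=-c['R'].T@c['t']
    return (o+d*(z-o[2])/d[2])
def rel(s,X): return Ro.from_quat(s['eef_rot']).inv().apply(np.array(X)-s['ee_pos'])
E
python3 - <<'E'
from h import *
s=r.read_state(); print(s['time'],s['ee_pos'],s['eef_rot'],s['joint_positions'],s['ft_force'])
c=eyes.camera('wrist');save(c,'f')
for n,z in dict(ring_center=.198,probe_top=.237,ring_mark=.206,tower_mark=.189,post_top=.215).items():
    for l in eyes.landmark_of(c,n)[:1]:
        X=ray(c,l['xy'],z); print(n,np.round(l['xy']),round(l['p'],2),X,'rel tool',rel(s,X))
E
```

```text
7.7 [ 0.47616237 -0.07579474  0.26107236] [ 9.23178323e-01  3.84371907e-01 -1.30755431e-04 -5.89623828e-05] [-0.27717169 -0.00974699  0.34054157  1.81152675  0.00335455  1.33954115
 -0.71915646] [-0.33392268 -0.81675383  0.09660277]
ring_center [283. 173.] 0.83 [ 0.5087588  -0.04556332  0.198     ] rel tool [0.04443195 0.00184795 0.06306326]
probe_top [279. 179.] 0.73 [ 0.50766786 -0.04292614  0.237     ] rel tool [ 0.0455273  -0.00079238  0.0240636 ]
ring_mark [316. 164.] 0.74 [ 0.52869328 -0.05608613  0.206     ] rel tool [0.05100665 0.02340702 0.05505746]
tower_mark [314. 160.] 0.85 [ 0.52982122 -0.05560513  0.189     ] rel tool [0.05214599 0.02387219 0.07205714]
post_top [320. 105.] 0.78 [ 0.55390708 -0.03080931  0.215     ] rel tool [0.08670706 0.02349113 0.04605044]
```

View pics/f.png

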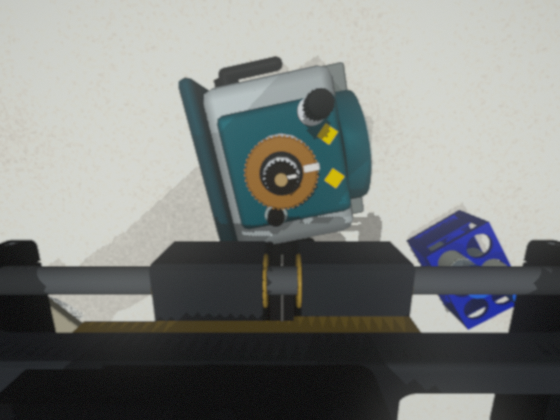

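play_rows --pt "0 -0.07 0.12 0 0 0 0" --pt "0 -0.07 0.24 0 0 0 0" --pt "0.03 -0.07 0.24 0 0 0 0" --pt "0.045 -0.07 0.24 0 0 0 0"

```text
time: 8.5
ee_pos: [0.4734, -0.0591, 0.2142]
eef_rot: [0.924, 0.383, 0.001, 0.0]
ft_force: [0.0, 0.4, -0.1]
width: 0.0004
```

play_rows --pt "0.005 0 0 0 0 0 0" --pt "0.01 0 0 0 0 0 0" --pt "0.01 0 0 0 0 0 0"

```text
time: 8.88
ee_pos: [0.4742, -0.0582, 0.2135]
eef_rot: [0.924, 0.382, 0.0, 0.0]
ft_force: [-0.2, -1.9, -0.3]
width: 0.0006
```

play_rows --pt "0.005 0 0 0 0 0 0" --pt "0.005 0 0 0 0 0 0"

```text
time: 9.12
ee_pos: [0.4745, -0.0578, 0.2133]
eef_rot: [0.924, 0.382, -0.0, 0.0]
ft_force: [-2.8, -1.7, 1.7]
width: 0.0004
```

play_rows --pt "0.005 0 0 0 0 0 0" --pt "0.005 0 0 0 0 0 0"

```text
time: 9.38
ee_pos: [0.4747, -0.0576, 0.2132]
eef_rot: [0.924, 0.382, -0.001, 0.0]
ft_force: [-5.3, -3.9, 3.8]
width: 0.0001
```

play_rows --pt "0 0.03 -0.005 0 0 0 0" --pt "0 0.07 -0.005 0 0 0 0" --pt "0 0.11 -0.005 0 0 0 0" --pt "0 0.14 -0.005 0 0 0 0" --pt "0 0.14 -0.005 0 0 0 0"

```text
time: 10.0
ee_pos: [0.495, -0.0773, 0.2139]
eef_rot: [0.924, 0.382, -0.001, 0.0]
ft_force: [-1.8, -4.8, -0.5]
width: 0.0003
```

```bash
cat >> h.py <<'E'
def look(name=None, n0=0):
    s=r.read_state(); c=eyes.camera('wrist')
    u=Ro.from_quat(s['eef_rot']); print('t',s['time'],'F tool',np.round(u.inv().apply(s['ft_force']),1),'center rel',np.round(rel(s,[.508,-.044,.198]),4))
    for l in eyes.landmark_of(c,'ring_mark')[:2]:
        X=ray(c,l['xy'],.206+.002*n0); v=X[:2]-[.508,-.044]; print(np.round(l['xy']),round(l['p'],2),'angle from tower',np.rad2deg(np.arctan2(v[1],v[0]))+33,'r',np.hypot(*v))
    if name: save(c,name)
    return c
E
python3 -c "
from h import *
look('g')"
```

```text
t 10.0 F tool [-4.7  2.1  0.5] center rel [ 0.0327 -0.0144  0.0159]
[258. 159.] 0.68 angle from tower 70.05508598533952 r 0.025155260260196495
```

View pics/g.png

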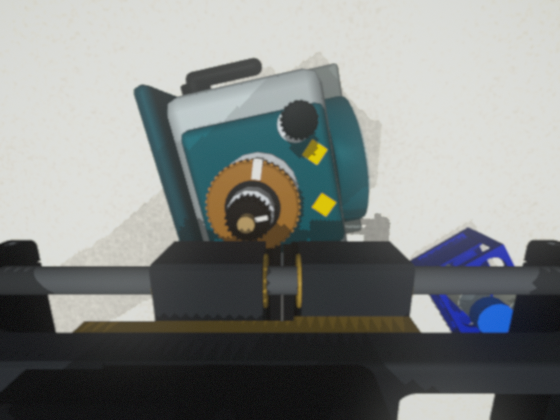

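play_rows --pt "-0.03 -0.02 0 0 0 0 0" --pt "-0.03 -0.15 0 0 0 0 0" --pt "0 -0.145 0 0 0 0 0" --pt "0 -0.075 0 0 0 0 0" --pt "0 0 0 0 0 0 0"

```text
time: 10.72
ee_pos: [0.4945, -0.0775, 0.2141]
eef_rot: [0.924, 0.382, -0.001, -0.0]
ft_force: [-0.7, -0.1, -0.6]
width: 0.0002
```

```bash
python3 -c "
from h import *
look('g2')"
```

```text
t 10.725 F tool [-0.6 -0.4  0.6] center rel [ 0.0333 -0.0141  0.0161]
[210. 184.] 0.59 angle from tower 138.9417281726712 r 0.024503876141667564
```

play_rows --pt "-0.03 -0.02 0 0 0 0 0" --pt "-0.03 -0.15 0 0 0 0 0" --pt "0.003 -0.145 0 0 0 0 0" --pt "0.003 -0.075 0 0 0 0 0" --pt "0.003 0 0 0 0 0 0"

```text
time: 11.45
ee_pos: [0.4943, -0.0773, 0.214]
eef_rot: [0.924, 0.382, -0.002, -0.0]
ft_force: [-1.7, -2.0, -0.6]
width: 0.0006
```

```bash
python3 -c "
from h import *
look('g3')"
```

```text
t 11.45 F tool [-2.6  0.2  0.6] center rel [ 0.0333 -0.0139  0.016 ]
[222. 238.] 0.83 angle from tower -146.59007355268662 r 0.024295006220035973
```

play_rows --pt "-0.03 -0.02 0 0 0 0 0" --pt "-0.03 -0.15 0 0 0 0 0" --pt "0 -0.145 0 0 0 0 0" --pt "0 -0.075 0 0 0 0 0" --pt "0 0 0 0 0 0 0"

```text
time: 12.18
ee_pos: [0.4944, -0.0774, 0.2141]
eef_rot: [0.924, 0.382, -0.002, -0.0]
ft_force: [-1.9, -0.7, -0.2]
width: 0.0004
```

```bash
python3 -c "
from h import *
look('g4')"
```

```text
t 12.175 F tool [-1.9 -0.8  0.2] center rel [ 0.0332 -0.014   0.016 ]
[276. 241.] 0.75 angle from tower -70.64756923772013 r 0.022013942827705083
```

play_rows --pt "-0.03 -0.02 0 0 0 0 0" --pt "-0.03 -0.15 0 0 0 0 0" --pt "0 -0.145 0 0 0 0 0" --pt "0 -0.075 0 0 0 0 0" --pt "0 0 0 0 0 0 0"

```text
time: 12.9
ee_pos: [0.4945, -0.0773, 0.2141]
eef_rot: [0.924, 0.382, -0.002, -0.0]
ft_force: [-1.9, -0.6, 0.2]
width: 0.0005
```

```bash
python3 -c "
from h import *
look('g5',1)"
```

```text
t 12.9 F tool [-1.8 -1.  -0.2] center rel [ 0.0332 -0.014   0.016 ]
[297. 191.] 0.75 angle from tower 9.166409462456894 r 0.024165527062047353
```

View pics/g5.png

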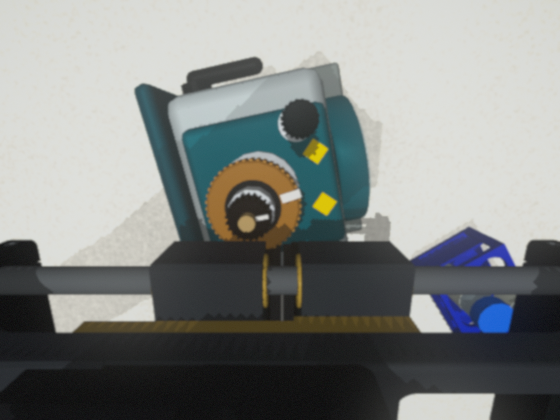

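play_rows --pt "-0.03 -0.02 -0.005 0 0 0 0" --pt "-0.03 -0.15 -0.005 0 0 0 0" --pt "0 -0.145 -0.005 0 0 0 0" --pt "0 -0.075 -0.005 0 0 0 0" --pt "0 0 -0.005 0 0 0 0"

```text
time: 13.62
ee_pos: [0.4945, -0.0774, 0.2151]
eef_rot: [0.924, 0.382, -0.002, -0.0]
ft_force: [-2.0, -0.7, -1.1]
width: 0.0006
```

```bash
python3 -c "
from h import *
look('g6',1)"
```

```text
t 13.625 F tool [-1.9 -0.9  1.2] center rel [ 0.0332 -0.0141  0.0171]
[249. 157.] 0.76 angle from tower 80.69235453666631 r 0.025585260464621774
```

play_rows --pt "-0.03 -0.02 0 0 0 0 0" --pt "-0.03 -0.15 0 0 0 0 0" --pt "0 -0.145 0 0 0 0 0" --pt "0 -0.075 0 0 0 0 0" --pt "0 0 0 0 0 0 0"

```text
time: 14.35
ee_pos: [0.4945, -0.0774, 0.2151]
eef_rot: [0.924, 0.382, -0.002, -0.0]
ft_force: [-1.5, -0.2, -1.1]
width: 0.0006
```

```bash
python3 -c "
from h import *
look('g7',1)"
```

```text
t 14.35 F tool [-1.2 -0.9  1.1] center rel [ 0.0332 -0.0141  0.017 ]
[204. 195.] 0.81 angle from tower 153.51319247162246 r 0.02542282128881431
```

play_rows --pt "-0.03 -0.02 0 0 0 0 0" --pt "-0.03 -0.15 0 0 0 0 0" --pt "0 -0.145 0 0 0 0 0" --pt "0 -0.075 0 0 0 0 0" --pt "0 0 0 0 0 0 0"

```text
time: 15.08
ee_pos: [0.4945, -0.0774, 0.2151]
eef_rot: [0.924, 0.382, -0.002, -0.0]
ft_force: [-2.0, -1.2, -0.1]
width: 0.0007
```

```bash
python3 -c "
from h import *
look('g8',2)"
```

```text
t 15.075 F tool [-2.2 -0.6  0.1] center rel [ 0.0332 -0.014   0.017 ]
[233. 247.] 0.92 angle from tower -129.34838245535144 r 0.023451721965129794
```

play_rows --pt "-0.03 -0.02 0 0 0 0 0" --pt "-0.03 -0.15 0 0 0 0 0" --pt "0 -0.145 0 0 0 0 0" --pt "0 -0.075 0 0 0 0 0" --pt "0 0 0 0 0 0 0"

```text
time: 15.8
ee_pos: [0.4945, -0.0774, 0.2151]
eef_rot: [0.924, 0.382, -0.002, -0.0]
ft_force: [-2.3, -0.4, 0.3]
width: 0.0009
```

```bash
python3 -c "
from h import *
look('g9',2)"
```

```text
t 15.8 F tool [-1.9 -1.4 -0.3] center rel [ 0.0332 -0.0141  0.017 ]
[291. 231.] 0.97 angle from tower -44.515090707363626 r 0.02300456635144325
```

View pics/g9.png

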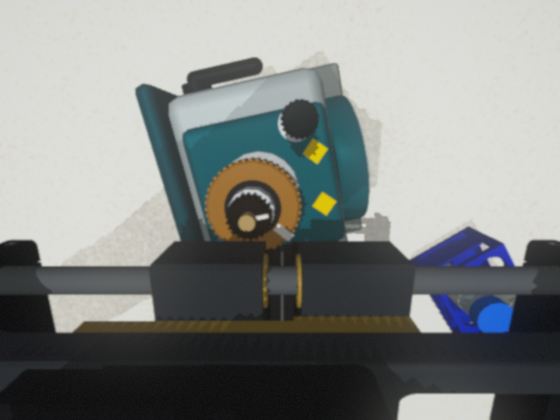

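play_rows --pt "-0.03 -0.02 0 0 0 0 0" --pt "-0.03 -0.15 0 0 0 0 0" --pt "0 -0.145 0 0 0 0 0" --pt "0 -0.1 0 0 0 0 0" --pt "0 -0.06 0 0 0 0 0"

```text
time: 16.52
ee_pos: [0.486, -0.069, 0.2152]
eef_rot: [0.924, 0.382, -0.002, -0.0]
ft_force: [-15.2, -6.5, 8.6]
width: 0.0003
```

play_rows --pt "-0.03 0 0 0 0 0 0" --pt "-0.07 0 0 0 0 0 0" --pt "-0.07 0 -0.15 0 0 0 0" --pt "-0.07 0 -0.3 0 0 0 0" --pt "-0.07 0 -0.3 0 0 0 0"

```text
time: 17.15
ee_pos: [0.4783, -0.0774, 0.2775]
eef_rot: [0.924, 0.383, 0.002, 0.001]
ft_force: [-0.3, 0.3, -0.2]
width: 0.0004
```

Run:
```python
from h import *
c=look('h',2)
for n,z in (('ring_center',.202),('tower_mark',.189)):
    for l in eyes.landmark_of(c,n)[:1]: print(n,l['xy'],l['p'],ray(c,l['xy'],z))
im=c['image'][120:270,180:380,::-1]; cv2.imwrite('pics/hz.png',cv2.resize(im,(800,600),interpolation=cv2.INTER_CUBIC))
```

```text
t 17.15 F tool [ 0.  -0.4  0.2] center rel [ 0.0443 -0.0028  0.0796]
[311. 163.] 0.8 angle from tower 3.165832607408891 r 0.024756478061551415
ring_center [277.8, 171.5] 0.6 [ 0.50822457 -0.0447541   0.202     ]
tower_mark [310.8, 161.8] 0.87 [ 0.53017172 -0.05823838  0.189     ]
```

View pics/hz.png

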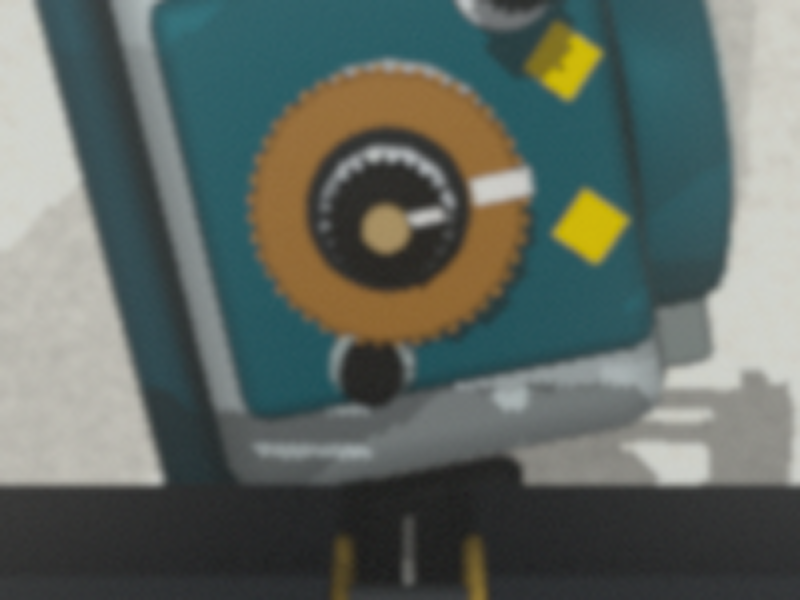

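play_rows --pt "-0.2 0 -0.3 0 0 0 0" --pt "-0.3 0 -0.5 0 0 0 0" --pt "-0.3 0 -0.5 0 0 0 0" --pt "-0.3 0 -0.5 0 0 0 0"

```text
time: 17.85
ee_pos: [0.4348, -0.1195, 0.374]
eef_rot: [0.924, 0.383, -0.001, -0.0]
ft_force: [-0.1, -0.1, -0.7]
width: 0.0005
```

Run:
```python
from h import *
a=eyes.camera('scene');b=eyes.camera('side')
o=[]
for p in(a,b):
    u,v=proj(p,[.508,-.044,.2]).astype(int)
    o.append(cv2.resize(p['image'][v-50:v+50,u-65:u+65,::-1],(400,308),interpolation=cv2.INTER_CUBIC))
cv2.imwrite('pics/z.png',np.clip(np.hstack(o)*1.4,0,255).astype(np.uint8))
for n in ('ring_mark','tower_mark','probe_top'):
    A=eyes.landmark_of(a,n);B=eyes.landmark_of(b,n)
    if A and B: print(n,tri([(a,A[0]['xy']),(b,B[0]['xy'])]))
```

```text
ring_mark [ 0.52292979 -0.05653253  0.20651195]
tower_mark [ 0.5279049  -0.05215916  0.18572703]
probe_top [ 0.51175959 -0.04862365  0.24047561]
```

View pics/z.png

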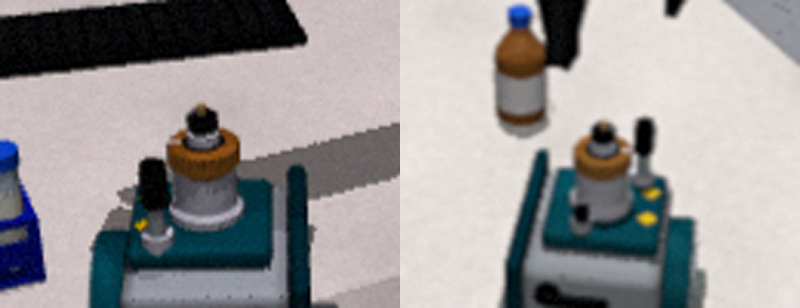

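The ring has risen on its thread, the probe is still down and the hand is clear of everything.

```bash
python3 -c "
from h import *
print(job.close_job())"
```

```text
the job is handed in; nothing more can be done
None
```

I loosened the ring by two full turns and handed the job in at about 18 s, with the hand raised and touching nothing. It took ten fingertip strokes along the rim with the jaws closed: nine of about 70–85° each and a final one of about 45°.

- **Ring angle:** I tracked the white line after each full stroke, which gave two turns in all. After the last stroke it was about 3° from the tower line by the network and my calibration. Read by eye off the close-up it was 1–2° the other way, so the two disagree slightly but both put it near the tower line.
- **Push force:** readings at the end of the full strokes and in the first contact were about 1–7 N. The last one, read mid-rim, was about 16 N sideways plus 9 N upward. Earlier strokes may have reached similar values mid-rim, but I only read the force at the end of each.
- **Left alone:** in the close-up the nut's mark still points the same way. The final pictures show the probe seated; the network's height for its top was 240 mm against 237 nominal, which is within its error. I never went near the rack, tubes, bottle or jar, but did not re-measure their positions afterwards.

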